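Pry up a beam end and pack it

TASK

Lever the free end of the heavy steel beam up: take the pry bar by its raised handle and press it down over the fulcrum until the spring catch snaps over the bar and holds it. Then slip the thin flat packer lengthwise under the raised beam end, lying flat and straight on the seat block with a bit under half its length under the beam, and leave it there with the bar still caught.

Things in the scene. Friction and masses are not known exactly. Their poses are not given: they have to be found in the camera images.
- bar_grip (a point): Grip point on the loose pry bar (plain steel, 18 mm wide, 10 thick, 265 long), mid-thickness, 35 mm from its raised end. y: level, along the bar from fulcrum (170 mm away) to handle; x: across it. Starts about 95 mm up, bar sloping 14 degrees. Push down with 5 to 20 N: a spring bolt in the gate snaps over the bar at about 35 mm; press to 27 mm above the bench, then release; it stays at about 38.
- beam_end (a point): Middle of the lower edge of the beam's free end, the end towards the robot. At rest it lies on the seat block, 53 mm above the bench; with the bar caught it is about 78 mm up, and it drops back if the bar is let go uncaught. x: along the beam to its pinned end. Plain steel H-section 290 mm long, 50 wide, 40 high, 3 kg, pinned at its far end.
- seat (a point): Point on the top of the fixed seat block (90 x 40 mm, 53 mm above the bench), below where the packer's centre should end. x: level, along the beam, the way to slide the packer in; y: across; z up. The block reaches from 30 mm before this point to 60 past it; the beam's free end is 10 mm past it, so the packer goes 45 mm under. With the bar caught the gap is 20 to 25 mm high.
- packer_center (a point): Centre (6 mm above the underside) of the thin packer, a loose plain steel plate 110 mm long (x), 44 wide (y), 12 thick, 0.45 kg, flat on the bench on the beam's side away from the bar. Grip across its width, on the half nearer the robot, which stays outside the beam. Not to be used: the 32 mm thick packer of the same outline, the round flange blank 68 mm across, the spanner.
Not all that is in view belongs to the job. What is shaped like the part that bears packer_center but brown, green or purple is not meant.

How it is judged:
On the way, in this order (a step that is already met when the one before it is completed fails the run):
1. the beam end is levered up (z of beam_end in the frame of seat above 0.02 m), for 0.2 s.
2. the packer lies under the raised beam end (z of beam_end in the frame of seat above 0.02 m and x of packer_center in the frame of seat between -0.02 and 0.02 m and y of packer_center in the frame of seat between -0.015 and 0.015 m and z of packer_center in the frame of seat between 0.002 and 0.011 m and angle between the x axis of packer_center and the x axis of seat, either way round below 0.2 rad), for 0.2 s.
At the end, for the whole second after the job is handed in: The caught bar holds the beam end up (its lower edge over 20 mm above the seat block) and the thin packer lies flat on the block: centre within 20 mm of the seat point along the beam, 15 mm across, 2 to 11 mm above the block, long side within 0.2 rad of the beam (all of step 2); the robot touches nothing.
It also fails if it takes over 58 s, if anything falls off the work surface, if the arm or the gripper's body presses on something with over 40 N, if the wrist force passes 120 N, or if a joint passes its speed limit or range.

ROBOT

A 7-joint arm with a two-finger parallel gripper is mounted at the origin on the work surface. World frame = base frame: x ahead of the robot, y to its left, z up, the work surface at z = 0. Lengths are in m, angles in rad, forces in N, time in s.
With the tool pointing down it reaches from about 0.4 to 0.875 m from the base axis. Payload 4.4 kg.
Tool frame: the origin (TCP) lies at the centre of the arm's flange, where the gripper is bolted on; the fingertips stand 173 mm ahead of it and the grasp point (between the pads) lies 155 mm ahead of it; z points along the fingers, y is the direction in which the jaws open and shut (so a half turn about z gives the same grasp; the last joint's range is limited). The gripper opens to 85 mm and grips with 20 to 120 N. Pads are 22 mm wide; open, the fingers measure 114 mm over their backs; the gripper's body (76 mm by 85 mm) begins 54 mm behind the grasp point. The pads swing forward as they close: fully open they stand 13 mm farther back than shut.
Start: joints at [-1.336, 0.628, 0.038, 1.517, -0.027, 0.996, -0.02], TCP at [0.193, 0.621, 0.405] pointing down, gripper open.
Joint ranges: [-3.06, 3.06], [-0.37, 2.12], [-1.25, 1.32], [0.18, 2.47], [-1.1, 4.24], [0.23, 1.98], [-2.94, 2.94]. Speed limits (rad/s): [2.57, 2.57, 3.14, 3.14, 3.14, 3.14, 3.14].

INTERFACE

Orientations are given as a 3x3 rotation matrix whose columns are the frame's x, y, z axes.
In Python, from rig import ctrl gives the robot as it stands. The module is installed in compiled form; this text tells all that it offers.
- The arm moves only by the tool arm_command, never from a script. Its argument "commands" is a list of rows, each an object of numbers: "hand": the opening, from 0 (shut) to 1 (fully open); "x", "y", "z": the shift along the world's x, y, z in m; "spin": the turn about the world's z in rad. A call has 1 to 12 rows; each row shifts and turns the commanded pose from where the row before left it; what a row does not reach is not made up. A row lasts 1/10 s, in which the tool goes at most 50 mm and 8.59 degrees, less where a joint would pass 70% of its speed; a pose out of reach is approached as far as the arm can. A call with a gripper value outside its range is refused whole. The fingers move at their own pace and stop on an object; "force" is the grip in N (left out, the last holds). Time passes only in rows, so rows that do not move let the fingers close. It gives the time, the measured TCP pose, the force and the opening at its end, in the units of the state.
- ctrl.observe(): the state, without advancing time (a new reading comes with each control period).
- ctrl.read_camera(name): name is "scene" or "top" or "wrist"; returns a dict with "pixels" (384x512x3 uint8, red, green, blue), "z_map" (384x512 float32, m along the optical axis (not along the pixel's ray), 0 where there is no reading), "vertical_fov" (degrees; the focal length in pixels is half the picture's height over the tangent of half this angle, whatever the lens; pixels are square), "cx", "cy" (the principal point, pixels), "pose" (4x4, takes a point from camera to world coordinates); the wrist camera has in their place "mount" (4x4, takes a point from camera to tool coordinates, whose origin is the TCP and whose axes are the flange's). Camera axes: x right, y down, z forward; pixel columns grow to the right and rows downward; lengths in m; the calibration is good to about 2 mm. A picture is of the moment at which its call begins: read the wrist's pose just before it.
- ctrl.close_job(): hands the job in, once; it reports no verdict.
The state is a dict: "time_s": time; "joint_positions": joint angles; "joint_vel": joint speeds; "tau": joint torques, N m; "eef_pos": TCP position; "ee_rot": TCP orientation; "ft_force": force on the tool from outside, world axes, zero at the start; "wrist_torque": the same for the moment, N m; "finger_gap": finger opening in m.
Only numpy, scipy, OpenCV 4.12 (cv2) and the standard library are available. Lean on these libraries where they do the work, as an engineer would, in place of code of your own. Each camera call takes 0.05 s, during which the arm holds its last target.

## Working session

There is one attempt and no reset: what is moved stays moved. The work goes in short steps, Python scripts to look and compute and a tool call to move; the robot and the scene stay as the last step left them, time stands still between calls to the robot, and variables do not carry over. Pictures are saved under pics/ and viewed, and the job is handed in when it is done.

Besides the shell and the picture viewer there is one more tool, called by a JSON object that holds its "api" and its "payload". arm_command: Moves the arm, as the interface text tells. Its arguments: {"type":"object","properties":{"commands":{"type":"array","items":{"type":"object","properties":{"hand":{"type":"number"},"x":{"type":"number"},"y":{"type":"number"},"z":{"type":"number"},"spin":{"type":"number"}}}},"force":{"type":"number"}},"required":["commands"]}

```bash
mkdir -p pics; cat > h.py <<'E'
import numpy as np, cv2
from rig import ctrl
def cam(n):
    s=ctrl.observe(); c=ctrl.read_camera(n)
    f=192/np.tan(np.radians(c['vertical_fov'])/2)
    if n=='wrist':
        T=np.eye(4);T[:3,:3]=np.array(s['ee_rot']).reshape(3,3);T[:3,3]=s['eef_pos'];P=T@c['mount']
    else: P=np.array(c['pose'])
    return c['pixels'],c['z_map'],f,c['cx'],c['cy'],P
def cloud(C):
    px,z,f,cx,cy,P=C
    v,u=np.mgrid[:384,:512]
    p=np.stack([(u-cx)/f*z,(v-cy)/f*z,z],-1)
    return p@P[:3,:3].T+P[:3,3]
def save(C,n): cv2.imwrite('pics/'+n,C[0][:,:,::-1])
E
python3 - <<'E'
from h import *
import pickle
s=ctrl.observe();print(s)
for n in ['scene','top','wrist']:
    C=cam(n);save(C,n+'0.png');pickle.dump(C,open(n+'0.pkl','wb'));print(n,C[2:])
E
```

```text
{'time_s': 0.0, 'joint_positions': array([-1.33580239,  0.62935252,  0.03846472,  1.51840364, -0.02702111,
        0.99629062, -0.02000009]), 'joint_vel': array([-7.33643483e-04, -7.06018698e-04, -2.27741190e-05,  4.34963718e-04,
        1.24910631e-03,  5.77750709e-05,  6.85139624e-04]), 'tau': array([ 8.70397398e-04, -5.63399220e+01,  1.22652322e+00, -1.93441558e+01,
        1.10910862e-02,  1.07439252e-02,  4.32508642e-06]), 'eef_pos': array([0.19246642, 0.62052968, 0.40377364]), 'ee_rot': array([[-9.55092441e-01,  2.96307483e-01, -5.52146814e-04],
       [ 2.96307996e-01,  9.55090640e-01, -1.85509732e-03],
       [-2.23289632e-05, -1.93539494e-03, -9.99998127e-01]]), 'ft_force': array([0.62147153, 0.09982423, 0.52365966]), 'wrist_torque': array([-0.04950243,  0.00033207, -0.03081768]), 'finger_gap': 0.08559700475801942}
scene (np.float64(480.59235000498484), 250.31114935196894, 189.7827502507121, array([[ 0.23979707,  0.71603348, -0.65558632,  1.41913362],
       [ 0.97072081, -0.1866438 ,  0.15121242, -0.35580497],
       [-0.01408797, -0.67265158, -0.73982524,  1.08312592],
       [ 0.        ,  0.        ,  0.        ,  1.        ]]))
top (np.float64(403.7183469208804), 257.8702885477333, 185.9392927672149, array([[-0.01319223, -0.99233865,  0.1228412 ,  0.37881856],
       [-0.99990306,  0.01254491, -0.00604156, -0.1423388 ],
       [ 0.00445424, -0.12290899, -0.99240795,  1.3279069 ],
       [ 0.        ,  0.        ,  0.        ,  1.        ]]))
wrist (np.float64(289.2898267887651), 253.13843563971733, 193.8186232859072, array([[ 0.29660107,  0.91796823,  0.26336692,  0.12493713],
       [ 0.95499983, -0.28458811, -0.08357591,  0.64180913],
       [-0.00176894,  0.27630407, -0.96106864,  0.37346383],
       [ 0.        ,  0.        ,  0.        ,  1.        ]]))
```

View pics/scene0.png

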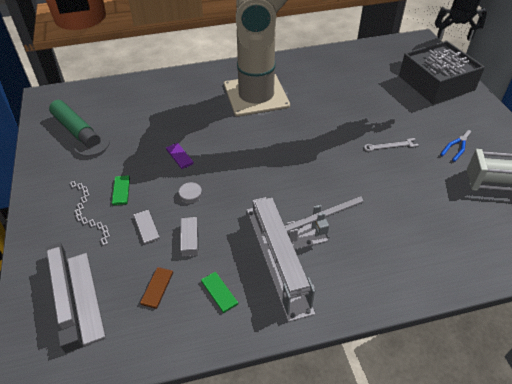

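View pics/top0.png

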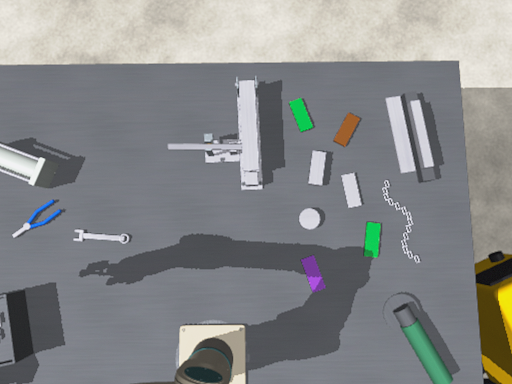

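View pics/wrist0.png

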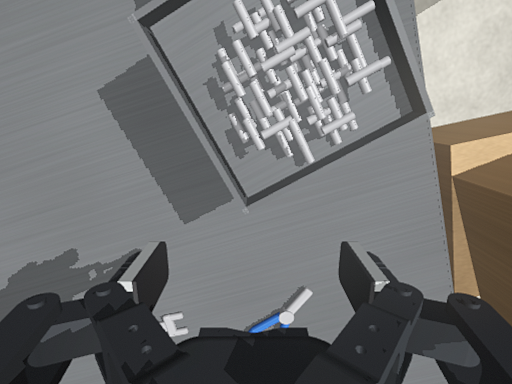

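The top view shows the beam at (250,135), the pry bar with its handle end at (168,146), and two grey plates at (317,168) and (351,190). In the scene view these plates are at (189,237), which looks thick, and (146,227), which looks thin. Next I'll measure heights.

```bash
python3 - <<'E'
from h import *
import pickle
C=pickle.load(open('top0.pkl','rb'));W=cloud(C);S=pickle.load(open('scene0.pkl','rb'));WS=cloud(S)
def rect(W,box,zlo,zhi):
    u0,u1,v0,v1=box; p=W[v0:v1,u0:u1].reshape(-1,3); p=p[(p[:,2]>zlo)&(p[:,2]<zhi)]
    r=cv2.minAreaRect(p[:,:2].astype(np.float32)); print(box,len(p),'z',np.percentile(p[:,2],[5,50,95]).round(4),r); return p,r
for b in [(300,335,145,192),(338,366,168,214),(295,325,200,235)]: rect(W,b,0.006,.06)
print('bench',np.median(W[230:250,180:200,2]), )
rect(W,(235,270,75,195),.07,.13)
p,r=rect(W,(160,204,138,156),.05,.13)
for b in [(130,162,205,245),(175,202,212,260)]: rect(WS,b,0.006,.06)
# bar centerline in top
for u in range(166,242,4):
    col=W[138:158,u]; m=col[:,2]>.04
    if m.any(): print(u,m.sum(),col[m].mean(0).round(4),col[m][:,2].max().round(4))
for v in range(75,195,6):
    row=W[v,236:266]; m=row[:,2]>.07
    if m.any(): print(v,m.sum(),row[m].min(0).round(4),row[m].max(0).round(4),row[m].mean(0).round(4))
for (n,I,b) in [('c1',C[0],(150,275,70,200)),('c2',S[0],(235,370,185,325)),('c3',S[0],(110,215,170,270)),('c4',C[0],(290,375,140,220))]:
    u0,u1,v0,v1=b; cv2.imwrite('pics/%s.png'%n,cv2.resize(I[v0:v1,u0:u1,::-1],None,fx=4,fy=4,interpolation=cv2.INTER_CUBIC))
E
```

```text
(300, 335, 145, 192) 512 z [0.0092 0.0318 0.0369] ((0.605937659740448, -0.3498391807079315), (0.14468035101890564, 0.11353883147239685), 0.23290523886680603)
(338, 366, 168, 214) 464 z [0.0073 0.0123 0.0163] ((0.5250620245933533, -0.46048110723495483), (0.11478084325790405, 0.08080001175403595), 11.139508247375488)
(295, 325, 200, 235) 362 z [0.0155 0.0224 0.027 ] ((0.43826669454574585, -0.30871957540512085), (0.07753964513540268, 0.09173157811164856), 46.568660736083984)
bench 0.0005503747151194283
(235, 270, 75, 195) 1497 z [0.0886 0.0932 0.0975] ((0.736160933971405, -0.11577512323856354), (0.07121527194976807, 0.30645325779914856), 89.9095458984375)
(160, 204, 138, 156) 215 z [0.0826 0.0945 0.107 ] ((0.6614990830421448, 0.07567767798900604), (0.01821177266538143, 0.11113850027322769), 2.501462697982788)
(130, 162, 205, 245) 499 z [0.0084 0.0122 0.016 ] ((0.5242616534233093, -0.45979368686676025), (0.08361093699932098, 0.1323871612548828), 82.13172912597656)
(175, 202, 212, 260) 639 z [0.0132 0.0317 0.0356] ((0.5820084810256958, -0.3460454046726227), (0.05678178369998932, 0.1619674
[... 1358 characters left out ...]
274 -0.1218  0.1707]
123 16 [ 0.7302 -0.1435  0.0876] [ 0.7331 -0.0963  0.0967] [ 0.7315 -0.1199  0.0924]
129 16 [ 0.7109 -0.1464  0.0906] [ 0.7128 -0.0994  0.0974] [ 0.7119 -0.1229  0.0935]
135 16 [ 0.6901 -0.1461  0.0902] [ 0.6934 -0.0991  0.1023] [ 0.6924 -0.1226  0.0942]
141 16 [ 0.6726 -0.1459  0.0899] [ 0.6745 -0.099   0.0971] [ 0.6736 -0.1224  0.0928]
147 16 [ 0.6532 -0.1488  0.0896] [ 0.6552 -0.102   0.098 ] [ 0.6544 -0.1254  0.0931]
153 16 [ 0.6343 -0.1485  0.0902] [ 0.636  -0.1018  0.0976] [ 0.6353 -0.1252  0.0934]
159 16 [ 0.6155 -0.1483  0.0887] [ 0.6172 -0.1017  0.0965] [ 0.6163 -0.125   0.0933]
165 17 [ 0.5965 -0.1511  0.0892] [ 0.5981 -0.1015  0.098 ] [ 0.5974 -0.1263  0.0934]
```

```bash
python3 -c "
import cv2,numpy as np
a=cv2.imread('pics/c3.png');b=cv2.imread('pics/c4.png')
a=a[:320,:400];b=b[:320,:340]
cv2.imwrite('pics/c34.png',np.hstack([a,b]))"
```

```text
(no output)
```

View pics/c2.png

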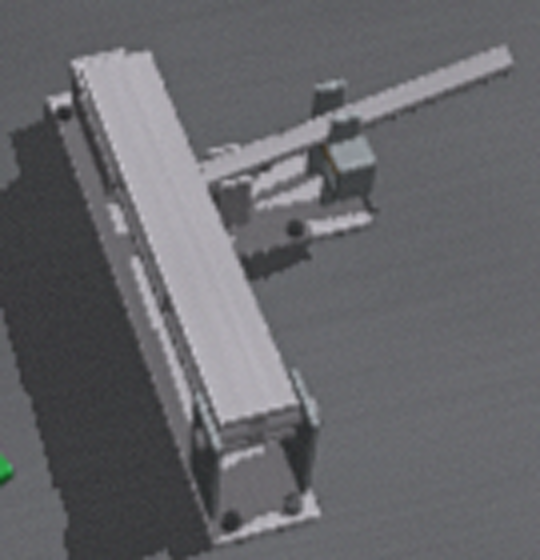

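View pics/c34.png

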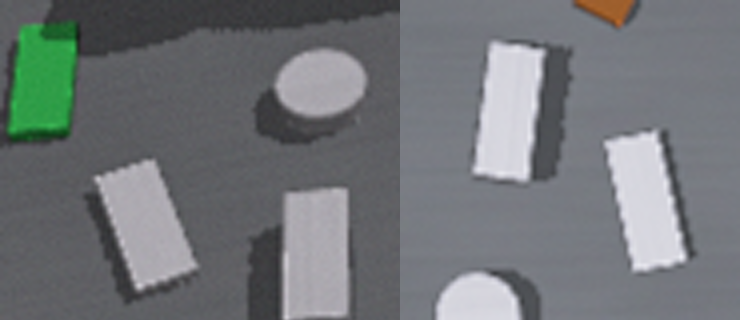

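View pics/c1.png

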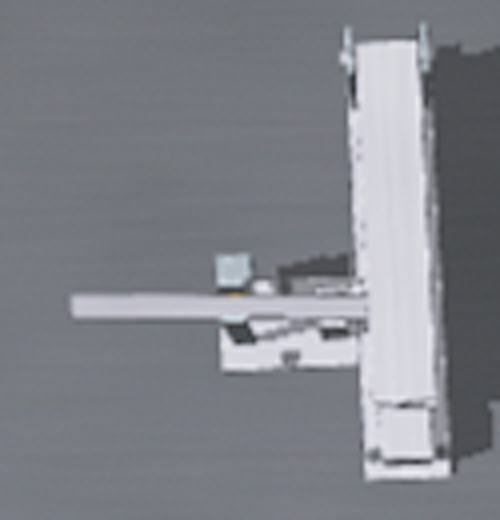

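c34 shows two grey plates. The right one in the top view, (351,190), has a top about 12 mm up in both cameras and a thin shadow, so it is the thin packer. The one at (317,168) is about 32 mm up, so it is the thick one. The round blank is at (309,218). Next come exact poses.

```bash
cat >> h.py <<'E'
def cast(C,uv,z):
    px,zm,f,cx,cy,P=C; uv=np.atleast_2d(uv).astype(float)
    d=np.c_[(uv[:,0]-cx)/f,(uv[:,1]-cy)/f,np.ones(len(uv))]@P[:3,:3].T
    return P[:3,3]+d*((z-P[2,3])/d[:,2])[:,None]
E
python3 - <<'E'
from h import *
import pickle
for n,b in [('top',(335,370,165,216)),('scene',(125,165,205,248))]:
    C=pickle.load(open(n+'0.pkl','rb'));I=C[0].astype(int);u0,u1,v0,v1=b
    g=I.min(2)[v0:v1,u0:u1]; print(n,np.percentile(g,[5,30,50,80,95]))
    m=(g>150).astype(np.uint8)
    k,l,st,ce=cv2.connectedComponentsWithStats(m);i=1+st[1:,4].argmax()
    v,u=np.nonzero(l==i)
    p=cast(C,np.c_[u+u0,v+v0],.012)[:,:2]; r=cv2.minAreaRect(p.astype(np.float32))
    c=p.mean(0); w,V=np.linalg.eigh(np.cov(p.T)); 
    print(len(u),c,r,'axis',V[:,1],np.sqrt(12*w))
C=pickle.load(open('top0.pkl','rb'));W=cloud(C)
for v in range(164,192):
    r=W[v,236:266]; m=r[:,2]>.04
    if m.any(): print(v,m.sum(),r[m].mean(0).round(4),r[m].min(0)[1].round(4),r[m].max(0)[1].round(4), np.median(r[m][:,2]).round(4))
    else: print(v,r[15].round(3))
E
```

```text
top [107. 118. 119. 213. 215.]
463 [ 0.52461245 -0.4556629 ] ((0.5249408483505249, -0.4558665156364441), (0.11145198345184326, 0.045175399631261826), 10.26715087890625) axis [-0.9840754  -0.17775156] [0.04509243 0.11143709]
scene [ 62.  92.  94. 169. 173.]
452 [ 0.52740303 -0.45564963] ((0.5263053774833679, -0.4555887281894684), (0.10777464509010315, 0.0424157977104187), 10.503032684326172) axis [-0.98340679 -0.18141413] [0.04257621 0.10874859]
164 17 [ 0.6006 -0.1263  0.0928] -0.1512 -0.1014 0.0924
165 17 [ 0.5974 -0.1263  0.0934] -0.1511 -0.1015 0.0931
166 16 [ 0.5942 -0.1278  0.0933] -0.1511 -0.1045 0.0936
167 16 [ 0.591  -0.1278  0.0937] -0.151 -0.1045 0.0937
168 16 [ 0.5878 -0.1278  0.094 ] -0.151 -0.1045 0.094
169 16 [ 0.5849 -0.1277  0.0929] -0.151 -0.1046 0.0932
170 16 [ 0.5858 -0.1275  0.0683] -0.1511 -0.1042 0.0623
171 14 [ 0.5839 -0.1241  0.0602] -0.1447 -0.1035 0.0594
172 12 [ 0.5819 -0.1271  0.0527] -0.1447 -0.1094 0.053
173 12 [ 0.5785 -0.1271  0.0537] -0.1447 -0.1096 0.0538
174 12 [ 0.5752 -0.1271  0.054 ] -0.1446 -0.1095 0.0532
175 12 [ 0.556  -0.1287  0.1594] -0.1446 -0.1095 0.0533
176 12 [ 0.569  -0.127   0.0526] -0.1446 -0.1095 0.0534
177 12 [ 0.5657 -0.127   0.0526] -0.1445 -0.1094 0.0532
178 13 [ 0.5483 -0.1293  0.1509] -0.1477 -0.1094 0.0534
179 13 [ 0.5593 -0.1285  0.0526] -0.1476 -0.1094 0.0528
180 13 [ 0.5558 -0.1285  0.0542] -0.1476 -0.1094 0.0544
181 13 [ 0.5529 -0.1284  0.0519] -0.1475 -0.1092 0.0522
182 13 [ 0.5493 -0.1284  0.0548] -0.1475 -0.1093 0.0555
183 13 [ 0.5463 -0.1284  0.0531] -0.1475 -0.1092 0.0529
184 11 [ 0.5439 -0.1251  0.0474] -0.141 -0.1091 0.0461
185 1 [ 0.3788 -0.1423  1.3279] -0.1423 -0.1423 1.3279
186 [ 0.542 -0.128  0.009]
187 [ 0.539 -0.128  0.008]
188 [ 0.536 -0.128  0.003]
189 [ 0.533 -0.128 -0.   ]
190 [ 0.53  -0.128 -0.   ]
191 [ 0.527 -0.127  0.001]
```

{"api": "arm_command", "payload": {"commands": [{"x": 0.029, "y": -0.033, "spin": -0.077}, {"x": 0.029, "y": -0.033, "spin": -0.077}, {"x": 0.029, "y": -0.033, "spin": -0.077}, {"x": 0.029, "y": -0.033, "spin": -0.077}, {"x": 0.029, "y": -0.033, "spin": -0.077}, {"x": 0.029, "y": -0.033, "spin": -0.077}, {"x": 0.029, "y": -0.033, "spin": -0.077}, {"x": 0.029, "y": -0.033, "spin": -0.077}, {"x": 0.029, "y": -0.033, "spin": -0.077}, {"x": 0.029, "y": -0.033, "spin": -0.077}, {"x": 0.029, "y": -0.033, "spin": -0.077}, {"x": 0.029, "y": -0.033, "spin": -0.077}]}}

```text
$.commands[0]: bad value
```

{"api": "arm_command", "payload": {"commands": [{"x": 0.029, "y": -0.033, "spin": -0.077, "hand": 0.7}, {"x": 0.029, "y": -0.033, "spin": -0.077, "hand": 0.7}, {"x": 0.029, "y": -0.033, "spin": -0.077, "hand": 0.7}, {"x": 0.029, "y": -0.033, "spin": -0.077, "hand": 0.7}, {"hand": 0.7}, {"hand": 0.7}]}}

```text
$.commands[0]: bad value
```

```bash
cat > st.py <<'E'
from h import *
s=ctrl.observe();R=np.array(s['ee_rot']).reshape(3,3)
print('t',round(s['time_s'],2),'pos',np.round(s['eef_pos'],4),'yang',np.degrees(np.arctan2(R[1,1],R[0,1])).round(2),'F',np.round(s['ft_force'],1),'gap',round(s['finger_gap'],4),'q',np.round(s['joint_positions'],2))
E
python3 - <<'E'
import st
from h import *
C=cam('wrist');save(C,'w1.png')
W=cloud(C); 
# bar points
for v in range(0,384,24):
    r=W[v]; m=(r[:,2]>.06)&(r[:,2]<.13)&(abs(r[:,0]-.66)<.03)&(r[:,1]>.02)&(r[:,1]<.15)
    if m.sum()>3: print(v,m.sum(),r[m].mean(0).round(4),np.flatnonzero(m)[[0,-1]])
E
```

```text
t 0.15 pos [0.1925 0.6206 0.404 ] yang 72.77 F [-0.2 -0.2  0.9] gap 0.0852 q [-1.34  0.63  0.04  1.52 -0.03  1.   -0.02]
```

View pics/w1.png

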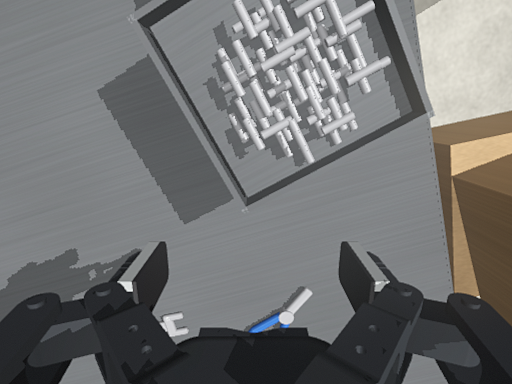

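Both calls were refused, and the arm hasn't moved. I'll give every key in each row.

{"api": "arm_command", "payload": {"commands": [{"hand": 1, "x": 0.029, "y": -0.033, "z": 0, "spin": -0.077}, {"hand": 1, "x": 0.029, "y": -0.033, "z": 0, "spin": -0.077}, {"hand": 1, "x": 0.029, "y": -0.033, "z": 0, "spin": -0.077}, {"hand": 1, "x": 0.029, "y": -0.033, "z": 0, "spin": -0.077}, {"hand": 1, "x": 0.029, "y": -0.033, "z": 0, "spin": -0.077}, {"hand": 1, "x": 0.029, "y": -0.033, "z": 0, "spin": -0.077}, {"hand": 1, "x": 0.029, "y": -0.033, "z": 0, "spin": -0.077}, {"hand": 1, "x": 0.029, "y": -0.033, "z": 0, "spin": -0.077}, {"hand": 1, "x": 0.029, "y": -0.033, "z": 0, "spin": -0.077}, {"hand": 1, "x": 0.029, "y": -0.033, "z": 0, "spin": -0.077}]}}

```text
time_s: 1.2
eef_pos: [0.4835, 0.2894, 0.4048]
ee_rot: [[-0.477, 0.879, 0.0], [0.879, 0.477, 0.0], [0.0, 0.0, -1.0]]
ft_force: [0.5, 0.7, -0.3]
finger_gap: 0.0854
```

{"api": "arm_command", "payload": {"commands": [{"hand": 0.7, "x": 0.03, "y": -0.033, "z": 0, "spin": -0.078}, {"hand": 0.7, "x": 0.03, "y": -0.033, "z": 0, "spin": -0.078}, {"hand": 0.7, "x": 0.03, "y": -0.033, "z": 0, "spin": -0.078}, {"hand": 0.7, "x": 0.03, "y": -0.033, "z": 0, "spin": -0.078}, {"hand": 0.7, "x": 0.03, "y": -0.033, "z": 0, "spin": -0.078}, {"hand": 0.7, "x": 0.026, "y": -0.031, "z": 0, "spin": -0.076}, {"hand": 0.7, "x": 0, "y": 0, "z": 0, "spin": 0}, {"hand": 0.7, "x": 0, "y": 0, "z": 0, "spin": 0}]}}

```text
time_s: 2.0
eef_pos: [0.6588, 0.0937, 0.4041]
ee_rot: [[-0.032, 0.999, -0.001], [0.999, 0.032, -0.0], [-0.0, -0.001, -1.0]]
ft_force: [0.0, -0.2, -0.6]
finger_gap: 0.0598
```

```bash

python3 - <<'E'
import st
from h import *
C=cam('wrist');save(C,'w2.png')
W=cloud(C); 
for v in range(0,384,16):
    r=W[v]; m=(r[:,2]>.06)&(r[:,2]<.13)&(abs(r[:,0]-.66)<.03)&(r[:,1]>.02)&(r[:,1]<.15)
    if m.sum()>3: print(v,m.sum(),r[m].mean(0).round(4),np.flatnonzero(m)[[0,-1]])
m=(W[...,2]>.06)&(W[...,2]<.13)&(abs(W[...,0]-.66)<.03)&(W[...,1]>.03)&(W[...,1]<.15)
p=W[m];print(len(p),p.min(0),p.max(0)); 
for y in np.arange(.03,.14,.01):
    q=p[abs(p[:,1]-y)<.005]
    if len(q):print(y.round(3),q.mean(0).round(4))
E
```

```text
t 2.0 pos [0.6588 0.0937 0.4041] yang 1.84 F [ 0.  -0.2 -0.6] gap 0.0598 q [-0.4   0.68  0.38  1.48 -0.27  1.04  0.08]
160 20 [0.6574 0.1199 0.1053] [244 263]
176 18 [0.6579 0.1038 0.1019] [245 262]
192 18 [0.6585 0.0866 0.0973] [245 262]
208 17 [0.6596 0.0685 0.0933] [246 262]
224 16 [0.6599 0.049  0.0886] [246 262]
240 17 [0.6609 0.0282 0.0836] [246 262]
1619 [0.64818253 0.03023585 0.08176635] [0.66955144 0.13066231 0.10902901]
0.03 [0.6603 0.0327 0.0846]
0.04 [0.6605 0.0401 0.0864]
0.05 [0.6601 0.0499 0.0889]
0.06 [0.6599 0.06   0.0913]
0.07 [0.6596 0.0701 0.0938]
0.08 [0.6587 0.08   0.096 ]
0.09 [0.6583 0.09   0.0984]
0.1 [0.658  0.1001 0.101 ]
0.11 [0.6579 0.1101 0.1032]
0.12 [0.6576 0.1201 0.1056]
0.13 [0.6574 0.128  0.1053]
```

View pics/w2.png

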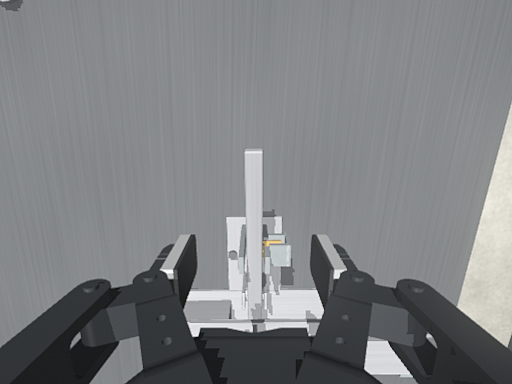

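The wrist view shows the bar running vertically at column 254, midway between the jaws. At the grip point its top is 99 mm up, as expected. I'll descend and grip.

{"api": "arm_command", "payload": {"commands": [{"hand": 0.7, "x": 0, "y": 0, "z": -0.04, "spin": 0}, {"hand": 0.7, "x": 0, "y": 0, "z": -0.04, "spin": 0}, {"hand": 0.7, "x": 0, "y": 0, "z": -0.04, "spin": 0}, {"hand": 0.7, "x": 0, "y": 0, "z": -0.034, "spin": 0}, {"hand": 0.7, "x": 0, "y": 0, "z": 0, "spin": 0}, {"hand": 0.1, "x": 0, "y": 0, "z": 0, "spin": 0}, {"hand": 0.1, "x": 0, "y": 0, "z": 0, "spin": 0}, {"hand": 0.1, "x": 0, "y": 0, "z": 0, "spin": 0}, {"hand": 0.1, "x": 0, "y": 0, "z": 0, "spin": 0}, {"hand": 0.1, "x": 0, "y": 0, "z": 0, "spin": 0}], "force": 50}}

```text
time_s: 3.05
eef_pos: [0.6592, 0.0954, 0.2524]
ee_rot: [[-0.034, 0.999, 0.003], [0.999, 0.034, 0.001], [0.001, 0.003, -1.0]]
ft_force: [-0.2, 1.8, 5.0]
finger_gap: 0.0168
```

{"api": "arm_command", "payload": {"commands": [{"hand": 0.1, "x": 0, "y": 0.0005, "z": -0.008, "spin": 0}, {"hand": 0.1, "x": 0, "y": 0.0005, "z": -0.008, "spin": 0}, {"hand": 0.1, "x": 0, "y": 0.0005, "z": -0.008, "spin": 0}, {"hand": 0.1, "x": 0, "y": 0.0005, "z": -0.008, "spin": 0}, {"hand": 0.1, "x": 0, "y": 0.0005, "z": -0.008, "spin": 0}, {"hand": 0.1, "x": 0, "y": 0, "z": -0.008, "spin": 0}]}}

```text
time_s: 3.65
eef_pos: [0.6597, 0.0999, 0.2049]
ee_rot: [[-0.035, 0.999, 0.004], [0.999, 0.035, 0.004], [0.004, 0.004, -1.0]]
ft_force: [-1.1, 5.8, 11.3]
finger_gap: 0.0169
```

```bash

cat > chk.py <<'E'
import st,sys
from h import *
import st
C=cam('top');save(C,sys.argv[1]+'t.png');W=cloud(C)
S=cam('scene');save(S,sys.argv[1]+'s.png')
for v in range(150,176,2):
    r=W[v,238:262]; m=(r[:,2]>.04)&(r[:,2]<.2)
    if m.any(): print(v,m.sum(),np.median(r[m],0).round(4))
a=cv2.resize(C[0][70:200,150:275],(500,520),interpolation=2);b=cv2.resize(S[0][180:320,235:310],(300,520),interpolation=2)
b=cv2.resize(S[0][180:320,235:375],(300,300));b=np.vstack([b,np.zeros((220,300,3),np.uint8)])
cv2.imwrite('pics/'+sys.argv[1]+'.png',np.hstack([a,b])[:,:,::-1])
E
python3 chk.py p1
```

```text
t 3.65 pos [0.6597 0.0999 0.2049] yang 2.03 F [-1.1  5.8 11.3] gap 0.0169 q [-0.35  0.91  0.28  1.61 -0.37  0.67  0.15]
150 16 [ 0.6413 -0.1255  0.1098]
152 16 [ 0.6348 -0.1255  0.11  ]
154 16 [ 0.6285 -0.1253  0.1106]
156 16 [ 0.6221 -0.1254  0.1117]
158 16 [ 0.6159 -0.1253  0.1116]
160 16 [ 0.6095 -0.1252  0.1122]
162 17 [ 0.6033 -0.1267  0.1122]
164 17 [ 0.5969 -0.1266  0.1139]
166 17 [ 0.5909 -0.1266  0.1123]
168 17 [ 0.5858 -0.1264  0.1063]
170 16 [ 0.5837 -0.1276  0.0815]
172 12 [ 0.5819 -0.1271  0.0531]
174 12 [ 0.5754 -0.1271  0.052 ]
```

View pics/p1.png

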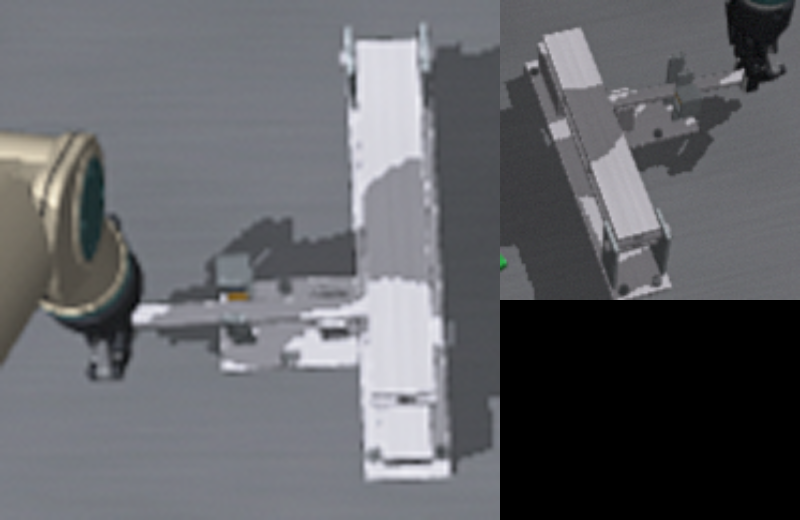

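The beam end has risen about 20 mm. The bar is in the gate, with its far end still under the beam. I'll keep pressing.

{"api": "arm_command", "payload": {"commands": [{"hand": 0.1, "x": 0, "y": 0.001, "z": -0.006, "spin": 0}, {"hand": 0.1, "x": 0, "y": 0, "z": -0.006, "spin": 0}, {"hand": 0.1, "x": 0, "y": 0, "z": -0.006, "spin": 0}, {"hand": 0.1, "x": 0, "y": 0, "z": -0.004, "spin": 0}, {"hand": 0.1, "x": 0, "y": 0, "z": 0, "spin": 0}]}}

```text
time_s: 4.25
eef_pos: [0.6601, 0.0992, 0.1825]
ee_rot: [[-0.034, 0.999, 0.005], [0.999, 0.034, 0.002], [0.001, 0.005, -1.0]]
ft_force: [-0.6, 3.4, 9.5]
finger_gap: 0.0168
```

```bash
python3 chk.py p2
```

```text
t 4.25 pos [0.6601 0.0992 0.1825] yang 1.97 F [-0.6  3.4  9.5] gap 0.0168 q [-0.34  0.95  0.27  1.61 -0.38  0.63  0.16]
150 16 [ 0.6392 -0.1256  0.1188]
152 16 [ 0.6329 -0.1256  0.1189]
154 16 [ 0.6266 -0.1255  0.12  ]
156 16 [ 0.6203 -0.1255  0.1215]
158 16 [ 0.6139 -0.1254  0.122 ]
160 16 [ 0.6075 -0.1253  0.1221]
162 17 [ 0.6013 -0.1268  0.1225]
164 17 [ 0.595  -0.1268  0.1238]
166 17 [ 0.5886 -0.1267  0.1258]
168 16 [ 0.5876 -0.1279  0.0951]
170 14 [ 0.588  -0.124   0.0545]
172 12 [ 0.5817 -0.1272  0.0539]
174 12 [ 0.5755 -0.1271  0.053 ]
```

View pics/p2.png

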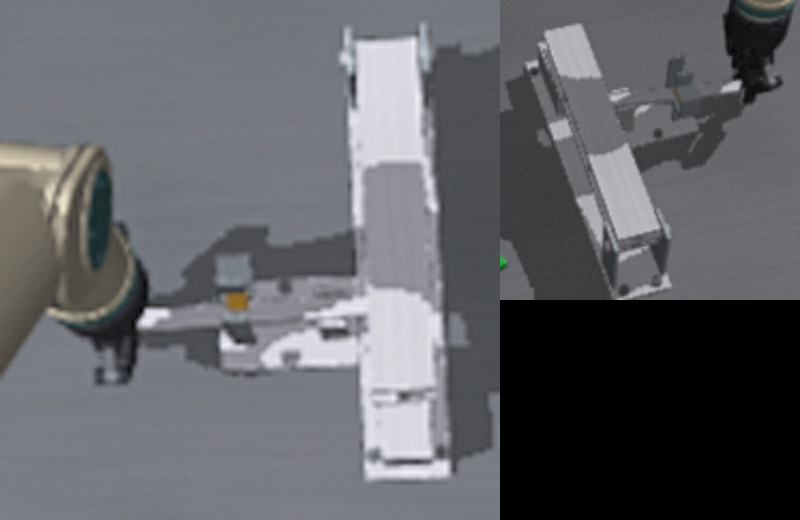

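The orange bolt now reaches over the bar at crop (236,300), so it looks caught. I'll ease up while still gripping to confirm that.

{"api": "arm_command", "payload": {"commands": [{"hand": 0.1, "x": 0, "y": 0, "z": 0.004, "spin": 0}, {"hand": 0.1, "x": 0, "y": 0, "z": 0.004, "spin": 0}, {"hand": 0.1, "x": 0, "y": 0, "z": 0.004, "spin": 0}, {"hand": 0.1, "x": 0, "y": 0, "z": 0.002, "spin": 0}, {"hand": 0.1, "x": 0, "y": 0, "z": 0, "spin": 0}]}}

```text
time_s: 4.85
eef_pos: [0.6588, 0.1001, 0.1947]
ee_rot: [[-0.035, 0.999, 0.001], [0.999, 0.035, 0.003], [0.003, 0.001, -1.0]]
ft_force: [1.6, 5.8, -2.0]
finger_gap: 0.0171
```

The force has fallen to about zero at the 38 mm height, so the bar is caught. I'll release it gently.

{"api": "arm_command", "payload": {"commands": [{"hand": 0.35, "x": 0, "y": 0, "z": 0, "spin": 0}, {"hand": 0.5, "x": 0, "y": 0, "z": 0, "spin": 0}, {"hand": 0.6, "x": 0, "y": 0, "z": 0, "spin": 0}, {"hand": 0.6, "x": 0, "y": 0, "z": 0, "spin": 0}, {"hand": 0.6, "x": 0, "y": 0, "z": 0.03, "spin": 0}, {"hand": 0.6, "x": 0, "y": 0, "z": 0.04, "spin": 0}, {"hand": 0.6, "x": 0, "y": 0, "z": 0.05, "spin": 0}, {"hand": 0.6, "x": 0, "y": 0, "z": 0.05, "spin": 0}, {"hand": 0.6, "x": 0, "y": 0, "z": 0.03, "spin": 0}]}}

```text
time_s: 5.75
eef_pos: [0.6591, 0.0977, 0.3991]
ee_rot: [[-0.033, 0.999, 0.005], [0.999, 0.033, 0.0], [-0.0, 0.005, -1.0]]
ft_force: [0.4, 0.4, -0.8]
finger_gap: 0.0509
```

```bash
python3 chk.py p3
```

```text
t 5.75 pos [0.6591 0.0977 0.3991] yang 1.91 F [ 0.4  0.4 -0.8] gap 0.0509 q [-0.4   0.68  0.38  1.48 -0.28  1.02  0.08]
150 16 [ 0.6404 -0.1255  0.1142]
152 16 [ 0.6339 -0.1255  0.1148]
154 16 [ 0.6275 -0.1254  0.1159]
156 16 [ 0.6212 -0.1254  0.1165]
158 15 [ 0.6151 -0.1268  0.1153]
160 16 [ 0.6086 -0.1253  0.1164]
162 17 [ 0.6024 -0.1267  0.1166]
164 17 [ 0.5961 -0.1267  0.1174]
166 16 [ 0.5898 -0.1281  0.1184]
168 16 [ 0.5888 -0.1279  0.0882]
170 14 [ 0.5833 -0.1245  0.0837]
172 12 [ 0.5815 -0.1271  0.0548]
174 12 [ 0.5754 -0.1271  0.0534]
```

View pics/p3.png

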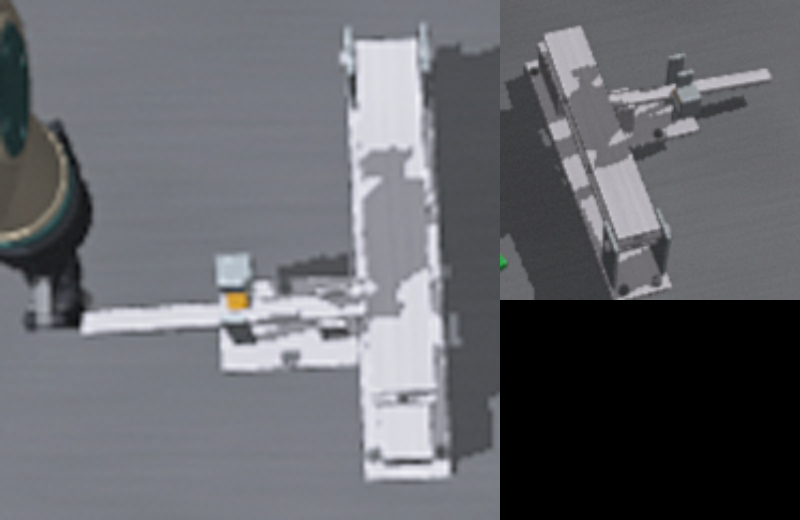

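The bar is held: the beam top is 118 mm up, against 94 mm at rest, so it is 24 mm higher. Now to the packer.

{"api": "arm_command", "payload": {"commands": [{"hand": 0.8, "x": -0.012, "y": -0.04, "z": 0, "spin": -0.102}, {"hand": 0.8, "x": -0.012, "y": -0.04, "z": 0, "spin": -0.102}, {"hand": 0.8, "x": -0.012, "y": -0.04, "z": 0, "spin": -0.102}, {"hand": 0.8, "x": -0.012, "y": -0.04, "z": 0, "spin": -0.102}, {"hand": 0.8, "x": -0.012, "y": -0.04, "z": 0, "spin": -0.102}, {"hand": 0.8, "x": -0.012, "y": -0.04, "z": 0, "spin": -0.102}, {"hand": 0.8, "x": -0.012, "y": -0.04, "z": 0, "spin": -0.102}, {"hand": 0.8, "x": -0.012, "y": -0.04, "z": 0, "spin": -0.102}, {"hand": 0.8, "x": -0.012, "y": -0.04, "z": 0, "spin": -0.102}, {"hand": 0.8, "x": -0.012, "y": -0.04, "z": 0, "spin": -0.102}, {"hand": 0.8, "x": -0.012, "y": -0.04, "z": 0, "spin": -0.102}, {"hand": 0.8, "x": -0.012, "y": -0.04, "z": 0, "spin": -0.102}]}}

```text
time_s: 7.05
eef_pos: [0.5135, -0.3831, 0.3938]
ee_rot: [[0.93, 0.367, -0.001], [0.367, -0.93, 0.001], [-0.001, -0.001, -1.0]]
ft_force: [0.4, -0.3, -0.1]
finger_gap: 0.0684
```

```bash
python3 st.py
```

```text
t 7.05 pos [ 0.5135 -0.3831  0.3938] yang -68.44 F [ 0.4 -0.3 -0.1] gap 0.0684 q [ 0.21  0.72  0.68  1.57 -0.5   1.04 -0.16]
```

{"api": "arm_command", "payload": {"commands": [{"hand": 0.8, "x": -0.008, "y": -0.028, "z": 0, "spin": -0.065}, {"hand": 0.8, "x": -0.008, "y": -0.028, "z": 0, "spin": -0.065}, {"hand": 0.8, "x": -0.007, "y": -0.023, "z": -0.02, "spin": -0.065}, {"hand": 0.8, "x": 0, "y": 0, "z": -0.03, "spin": 0}, {"hand": 0.8, "x": 0, "y": 0, "z": -0.03, "spin": 0}, {"hand": 0.8, "x": 0, "y": 0, "z": 0, "spin": 0}]}}

```text
time_s: 7.65
eef_pos: [0.4903, -0.459, 0.3094]
ee_rot: [[0.983, 0.184, -0.007], [0.184, -0.983, 0.007], [-0.005, -0.008, -1.0]]
ft_force: [-0.6, 0.8, -0.0]
finger_gap: 0.0688
```

```bash
cat > pk.py <<'E'
import st,sys
from h import *
C=cam('wrist');save(C,sys.argv[1]+'.png');W=cloud(C)
zt=float(sys.argv[2])
m=((abs(W[...,2]-zt)<.006)&(C[0].min(2)>90)&(W[...,0]>.3)).astype(np.uint8)
k,l,s_,ce=cv2.connectedComponentsWithStats(m)
for i in np.argsort(-s_[1:,4])[:3]+1:
    v,u=np.nonzero(l==i);p=cast(C,np.c_[u,v],zt)[:,:2]
    w,V=np.linalg.eigh(np.cov(p.T));V=V*np.sign(V[0])
    print(s_[i],'c',p.mean(0).round(4),'ax',np.degrees(np.arctan2(V[1,1],V[0,1])).round(2),np.sqrt(12*w).round(4),cv2.minAreaRect(p.astype(np.float32)))
E
python3 pk.py w3 .012
```

```text
t 7.65 pos [ 0.4903 -0.459   0.3094] yang -79.41 F [-0.6  0.8 -0. ] gap 0.0688 q [ 0.36  0.86  0.66  1.54 -0.61  0.96 -0.18]
[ 451    0   61  125 5843] c [ 0.6266 -0.6318] ax 18.69 [0.0416 0.0956] ((0.6299315690994263, -0.6363452076911926), (0.09589411318302155, 0.053963132202625275), 9.8969087600708)
[ 236   85   50  120 5723] c [ 0.5284 -0.4549] ax 10.28 [0.0438 0.109 ] ((0.5252577066421509, -0.4554615020751953), (0.10867562890052795, 0.04388633742928505), 10.371768951416016)
[ 256  259   65   73 2580] c [ 0.3773 -0.5167] ax -14.1 [0.0413 0.0843] ((0.36904454231262207, -0.5174711346626282), (0.043085355311632156, 0.09629541635513306), 82.30461883544922)
```

View pics/w3.png

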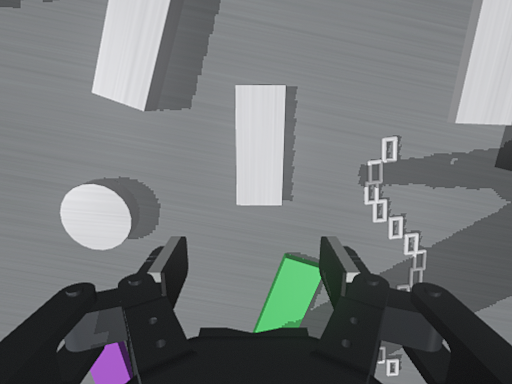

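The wrist view shows the thin packer at pixels (236–286, 85–205): centre (0.5255, −0.4555), 10.35°, 109 × 44 mm. That agrees with the top view. I'll descend onto its near half.

{"api": "arm_command", "payload": {"commands": [{"hand": 0.8, "x": 0, "y": -0.003, "z": -0.04, "spin": 0}, {"hand": 0.8, "x": 0, "y": 0, "z": -0.04, "spin": 0}, {"hand": 0.8, "x": 0, "y": 0, "z": -0.03, "spin": 0}, {"hand": 0.8, "x": 0, "y": 0, "z": -0.01, "spin": 0}, {"hand": 0.8, "x": 0, "y": 0, "z": 0, "spin": 0}, {"hand": 0.8, "x": 0, "y": 0, "z": 0, "spin": 0}]}}

```text
time_s: 8.3
eef_pos: [0.4921, -0.4647, 0.197]
ee_rot: [[0.983, 0.185, 0.002], [0.185, -0.983, -0.003], [0.001, 0.003, -1.0]]
ft_force: [-0.6, -0.8, 1.0]
finger_gap: 0.0686
```

{"api": "arm_command", "payload": {"commands": [{"hand": 0.8, "x": -0.002, "y": 0.002, "z": -0.012, "spin": 0}, {"hand": 0.8, "x": 0, "y": 0, "z": -0.01, "spin": 0}, {"hand": 0.8, "x": 0, "y": 0, "z": 0, "spin": 0}, {"hand": 0.8, "x": 0, "y": 0, "z": 0, "spin": 0}]}}

```text
time_s: 8.7
eef_pos: [0.4895, -0.4616, 0.1725]
ee_rot: [[0.983, 0.185, -0.0], [0.185, -0.983, 0.0], [-0.0, -0.0, -1.0]]
ft_force: [0.1, 0.2, 0.3]
finger_gap: 0.0685
```

{"api": "arm_command", "payload": {"commands": [{"hand": 0.4, "x": 0, "y": 0, "z": 0, "spin": 0}, {"hand": 0.4, "x": 0, "y": 0, "z": 0, "spin": 0}, {"hand": 0.4, "x": 0, "y": 0, "z": 0, "spin": 0}, {"hand": 0.4, "x": 0, "y": 0, "z": 0, "spin": 0}, {"hand": 0.4, "x": 0, "y": 0, "z": 0, "spin": 0}], "force": 80}}

```text
time_s: 9.2
eef_pos: [0.4897, -0.4621, 0.1736]
ee_rot: [[0.983, 0.185, 0.001], [0.185, -0.983, -0.001], [0.001, 0.001, -1.0]]
ft_force: [-0.5, 1.4, 4.3]
finger_gap: 0.0416
```

{"api": "arm_command", "payload": {"commands": [{"hand": 0.2, "x": 0, "y": 0, "z": 0, "spin": 0}, {"hand": 0.2, "x": 0, "y": 0, "z": 0, "spin": 0}, {"hand": 0.2, "x": 0, "y": 0, "z": 0.01, "spin": 0}, {"hand": 0.2, "x": 0, "y": 0, "z": 0.03, "spin": 0}, {"hand": 0.2, "x": 0, "y": 0, "z": 0.03, "spin": 0}, {"hand": 0.2, "x": 0, "y": 0, "z": 0.03, "spin": 0}, {"hand": 0.2, "x": 0, "y": 0, "z": 0.02, "spin": 0}, {"hand": 0.2, "x": 0, "y": 0, "z": 0, "spin": 0}, {"hand": 0.2, "x": 0, "y": 0, "z": 0, "spin": 0}]}}

```text
time_s: 10.1
eef_pos: [0.4894, -0.461, 0.2919]
ee_rot: [[0.983, 0.185, -0.001], [0.185, -0.983, 0.001], [-0.0, -0.002, -1.0]]
ft_force: [-0.3, 0.4, -5.1]
finger_gap: 0.0418
```

```bash
cat > hp.py <<'E'
import st,sys
from h import *
s=ctrl.observe();R=np.array(s['ee_rot']).reshape(3,3);t=np.array(s['eef_pos'])
C=cam('wrist');save(C,sys.argv[1]+'.png');W=cloud(C)
# tool coordinates of packer top
P=(W-t)@R
m=((P[...,2]>.12)&(P[...,2]<.185)&(abs(P[...,1])<.03)&(P[...,0]>-.02)&(P[...,0]<.13)).astype(np.uint8)
k,l,s_,ce=cv2.connectedComponentsWithStats(m);i=1+s_[1:,4].argmax();q=P[l==i]
c,*_=np.linalg.lstsq(np.c_[q[:,:2],np.ones(len(q))],q[:,2],rcond=None)
print('n',len(q),'plane z=',c.round(4),'range',np.percentile(q,[1,99],axis=0).round(4))
wq=W[l==i]; print('world',np.percentile(wq,[1,50,99],axis=0).round(4))
for a in np.arange(0,.1,.01):
    r=q[abs(q[:,0]-a)<.004]
    if len(r)>20: print(a.round(2),len(r),np.percentile(r[:,1],[1,99]).round(4),np.median(r[:,2]).round(4))
E
python3 hp.py w4
```

```text
t 10.1 pos [ 0.4894 -0.461   0.2919] yang -79.34 F [-0.3  0.4 -5.1] gap 0.0418 q [ 0.37  0.88  0.65  1.56 -0.62  0.92 -0.16]
n 24651 plane z= [ 0.1019 -0.0046  0.155 ] range [[-0.0164 -0.0268  0.1229]
 [ 0.0902  0.0267  0.1636]]
world [[ 0.4725 -0.4849  0.1283]
 [ 0.5259 -0.4528  0.1302]
 [ 0.579  -0.4263  0.169 ]]
0.0 1709 [-0.0228  0.0221] 0.1609
0.01 3522 [-0.0295  0.0297] 0.1506
0.02 1386 [-0.0217  0.0212] 0.1615
0.03 1485 [-0.0217  0.0211] 0.1616
0.04 1567 [-0.0216  0.0212] 0.1618
0.05 1679 [-0.0215  0.0212] 0.1619
0.06 1821 [-0.0215  0.0214] 0.162
0.07 1889 [-0.0214  0.0214] 0.1621
0.08 2028 [-0.0213  0.0215] 0.1623
0.09 1360 [-0.0213  0.0215] 0.1624
```

View pics/w4.png

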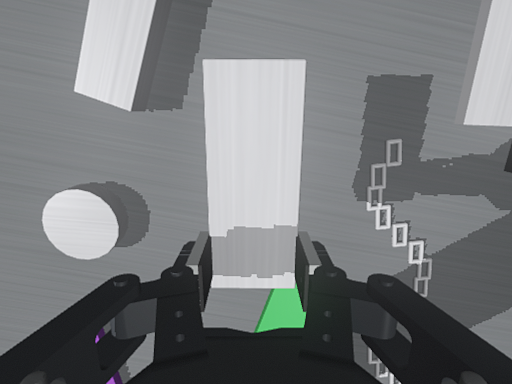

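The wrist view shows the packer held near level (about 1° nose-down), centred in the jaws, with its near edge at row 288 and far edge at row 60. I'll carry it in front of the beam end.

{"api": "arm_command", "payload": {"commands": [{"hand": 0.2, "x": -0.0015, "y": 0.02, "z": 0, "spin": -0.015}, {"hand": 0.2, "x": -0.0015, "y": 0.035, "z": 0, "spin": -0.015}, {"hand": 0.2, "x": -0.0015, "y": 0.04, "z": 0, "spin": -0.016}, {"hand": 0.2, "x": -0.0015, "y": 0.04, "z": 0, "spin": -0.02}, {"hand": 0.2, "x": -0.0015, "y": 0.04, "z": 0, "spin": -0.02}, {"hand": 0.2, "x": -0.0015, "y": 0.04, "z": 0, "spin": -0.02}, {"hand": 0.2, "x": -0.0015, "y": 0.04, "z": 0, "spin": -0.02}, {"hand": 0.2, "x": -0.0015, "y": 0.035, "z": 0, "spin": -0.02}, {"hand": 0.2, "x": -0.0015, "y": 0.025, "z": 0, "spin": 0}, {"hand": 0.2, "x": 0, "y": 0.014, "z": 0, "spin": 0}, {"hand": 0.2, "x": 0, "y": 0, "z": 0, "spin": 0}, {"hand": 0.2, "x": 0, "y": 0, "z": 0, "spin": 0}]}}

```text
time_s: 11.35
eef_pos: [0.4762, -0.1337, 0.2925]
ee_rot: [[0.999, 0.039, 0.0], [0.039, -0.999, -0.002], [-0.0, 0.002, -1.0]]
ft_force: [0.2, -0.7, -4.9]
finger_gap: 0.0415
```

```bash
python3 hp.py w5|head -4; python3 - <<'E'
from h import *
C=cam('top');save(C,'t5.png');W=cloud(C)
cv2.imwrite('pics/t5c.png',cv2.resize(C[0][70:260,170:320,::-1],None,fx=3,fy=3,interpolation=2))
E
```

```text
t 11.35 pos [ 0.4762 -0.1337  0.2925] yang -87.75 F [ 0.2 -0.7 -4.9] gap 0.0415 q [-0.24  0.7   0.71  2.06 -0.75  0.66 -0.55]
n 24659 plane z= [ 0.1005 -0.0032  0.155 ] range [[-0.0164 -0.0268  0.1232]
 [ 0.0901  0.0267  0.1635]]
world [[ 0.4597 -0.1602  0.129 ]
```

View pics/w5.png

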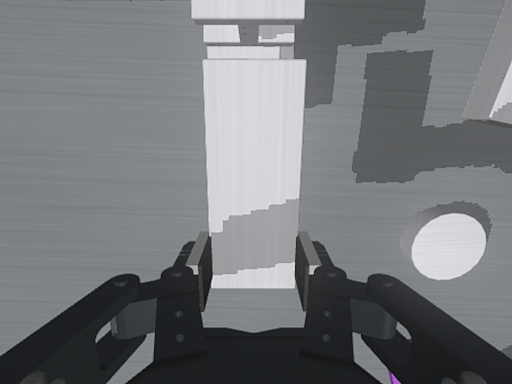

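View pics/t5c.png

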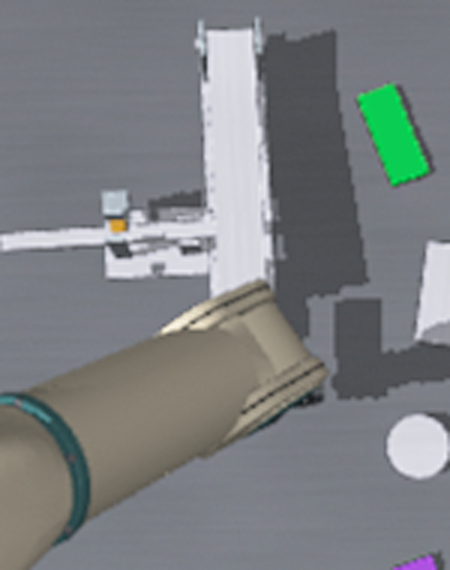

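The wrist view shows the packer (203–306 across, far edge at row 60) lined up just short of the seat block (row 50) and the beam end (rows 0–20). I'll measure those two from here.

```bash
python3 - <<'E'
from h import *
C=cam('wrist');W=cloud(C)
for v in list(range(0,24,3))+list(range(24,60,3)):
    r=W[v]; m=(r[:,2]>.045)&(r[:,2]<.14)&(abs(r[:,1]+.128)<.05)&(r[:,0]>.5)
    if m.sum()>3:
        for lo,hi in [(.045,.06),(.06,.085),(.1,.14)]:
            k=m&(r[:,2]>lo)&(r[:,2]<hi)
            if k.sum()>5: print(v,k.sum(),np.median(r[k],0).round(4),'y',r[k][:,1].min().round(4),r[k][:,1].max().round(4))
E
```

```text
0 113 [ 0.5922 -0.1264  0.1182] y -0.1511 -0.1018
3 114 [ 0.591  -0.1267  0.1181] y -0.1513 -0.102
6 113 [ 0.5898 -0.1269  0.1183] y -0.1516 -0.1027
9 113 [ 0.5886 -0.1269  0.1183] y -0.1516 -0.1028
12 113 [ 0.5875 -0.127   0.1184] y -0.1516 -0.1025
15 113 [ 0.5863 -0.1271  0.1186] y -0.1517 -0.1025
18 111 [ 0.5852 -0.1271  0.1183] y -0.1513 -0.1023
21 108 [ 0.5847 -0.1268  0.1155] y -0.1514 -0.1027
24 105 [ 0.5843 -0.127   0.1121] y -0.151 -0.1031
27 21 [ 0.5841 -0.1269  0.1085] y -0.1316 -0.1222
30 20 [ 0.5837 -0.127   0.1045] y -0.1317 -0.1224
33 17 [ 0.5832 -0.1263  0.1008] y -0.1317 -0.1222
45 85 [ 0.5817 -0.1275  0.0812] y -0.1513 -0.1031
48 61 [ 0.5853 -0.1269  0.0533] y -0.1466 -0.1071
51 59 [ 0.5834 -0.1276  0.0532] y -0.1468 -0.1079
54 60 [ 0.5817 -0.1274  0.0532] y -0.1469 -0.1079
57 60 [ 0.5798 -0.1274  0.0533] y -0.1469 -0.1078
```

Seat ≈ (0.574, −0.1275), with the beam end at x = 0.584, both as expected. I'll descend to insertion height.

{"api": "arm_command", "payload": {"commands": [{"hand": 0.2, "x": 0, "y": 0.002, "z": -0.02, "spin": 0}, {"hand": 0.2, "x": 0, "y": 0, "z": -0.02, "spin": 0}, {"hand": 0.2, "x": 0, "y": 0, "z": -0.013, "spin": 0}, {"hand": 0.2, "x": 0, "y": 0, "z": -0.006, "spin": 0}, {"hand": 0.2, "x": 0, "y": 0, "z": 0, "spin": 0}, {"hand": 0.2, "x": 0, "y": 0, "z": 0, "spin": 0}]}}

```text
time_s: 12.1
eef_pos: [0.4763, -0.1312, 0.2341]
ee_rot: [[0.999, 0.039, 0.001], [0.039, -0.999, -0.001], [0.001, 0.001, -1.0]]
ft_force: [0.1, 0.7, -4.8]
finger_gap: 0.0415
```

{"api": "arm_command", "payload": {"commands": [{"hand": 0.2, "x": 0.004, "y": 0, "z": -0.002, "spin": 0}, {"hand": 0.2, "x": 0.01, "y": 0.0004, "z": 0, "spin": 0}, {"hand": 0.2, "x": 0.01, "y": 0.0004, "z": 0, "spin": 0}, {"hand": 0.2, "x": 0.01, "y": 0.0004, "z": 0, "spin": 0}, {"hand": 0.2, "x": 0.01, "y": 0.0004, "z": 0, "spin": 0}, {"hand": 0.2, "x": 0, "y": 0, "z": 0, "spin": 0}]}}

```text
time_s: 12.7
eef_pos: [0.522, -0.1287, 0.2317]
ee_rot: [[0.999, 0.042, 0.002], [0.042, -0.999, -0.001], [0.002, 0.001, -1.0]]
ft_force: [0.3, 0.1, -4.2]
finger_gap: 0.0414
```

No contact so far. 16 mm to go.

{"api": "arm_command", "payload": {"commands": [{"hand": 0.2, "x": 0.008, "y": 0, "z": 0, "spin": 0}, {"hand": 0.2, "x": 0.007, "y": 0, "z": 0, "spin": 0}, {"hand": 0.2, "x": 0, "y": 0, "z": 0, "spin": 0}, {"hand": 0.2, "x": 0, "y": 0, "z": 0, "spin": 0}]}}

```text
time_s: 13.1
eef_pos: [0.535, -0.1291, 0.2316]
ee_rot: [[0.999, 0.04, -0.0], [0.04, -0.999, 0.0], [-0.0, -0.0, -1.0]]
ft_force: [0.2, 0.2, -4.4]
finger_gap: 0.0416
```

```bash
python3 hp.py w6|head -4
```

```text
t 13.1 pos [ 0.535  -0.1291  0.2316] yang -87.72 F [ 0.2  0.2 -4.4] gap 0.0416 q [-0.2   0.84  0.63  1.94 -0.83  0.64 -0.56]
n 12506 plane z= [ 0.0961 -0.0107  0.1547] range [[-0.0174 -0.0278  0.1218]
 [ 0.0376  0.0285  0.1629]]
world [[ 0.5175 -0.1571  0.0687]
```

View pics/w6.png

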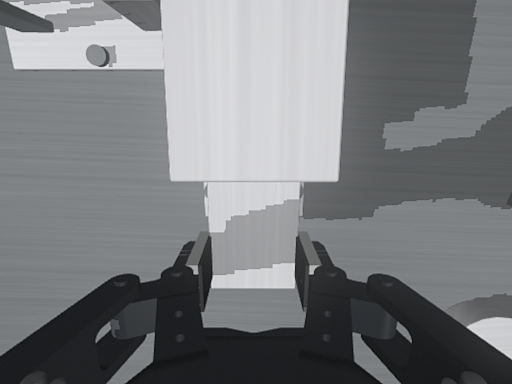

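The packer runs straight under the beam, with its near edge at row 288 and the beam's end edge at row 181. I'll lower it onto the block.

{"api": "arm_command", "payload": {"commands": [{"hand": 0.2, "x": 0.002, "y": 0, "z": -0.002, "spin": 0}, {"hand": 0.2, "x": 0, "y": 0, "z": -0.0015, "spin": 0}, {"hand": 0.2, "x": 0, "y": 0, "z": -0.001, "spin": 0}, {"hand": 0.2, "x": 0, "y": 0, "z": 0, "spin": 0}, {"hand": 0.2, "x": 0, "y": 0, "z": 0, "spin": 0}]}}

```text
time_s: 13.65
eef_pos: [0.537, -0.1291, 0.2272]
ee_rot: [[0.999, 0.04, -0.0], [0.04, -0.999, 0.0], [-0.0, -0.0, -1.0]]
ft_force: [0.8, -0.1, -3.7]
finger_gap: 0.0417
```

{"api": "arm_command", "payload": {"commands": [{"hand": 0.2, "x": 0, "y": 0, "z": -0.001, "spin": 0}, {"hand": 0.2, "x": 0, "y": 0, "z": -0.001, "spin": 0}, {"hand": 0.2, "x": 0, "y": 0, "z": 0, "spin": 0}]}}

```text
time_s: 13.95
eef_pos: [0.5369, -0.1292, 0.2265]
ee_rot: [[0.999, 0.04, 0.001], [0.04, -0.999, 0.001], [0.001, -0.001, -1.0]]
ft_force: [-4.2, 2.2, 10.0]
finger_gap: 0.0414
```

Contact: the vertical force has gone from −4 to +10 N. I'll release and check before retreating.

{"api": "arm_command", "payload": {"commands": [{"hand": 0.52, "x": 0, "y": 0, "z": 0, "spin": 0}, {"hand": 0.56, "x": 0, "y": 0, "z": 0, "spin": 0}, {"hand": 0.65, "x": 0, "y": 0, "z": 0, "spin": 0}, {"hand": 0.7, "x": 0, "y": 0, "z": 0, "spin": 0}, {"hand": 0.7, "x": 0, "y": 0, "z": 0, "spin": 0}]}}

```text
time_s: 14.45
eef_pos: [0.5372, -0.1291, 0.2252]
ee_rot: [[0.999, 0.04, 0.0], [0.04, -0.999, -0.0], [0.0, 0.0, -1.0]]
ft_force: [0.1, -0.5, -0.3]
finger_gap: 0.0598
```

```bash
python3 hp.py w7|head -4
```

```text
t 14.45 pos [ 0.5372 -0.1291  0.2252] yang -87.72 F [ 0.1 -0.5 -0.3] gap 0.0598 q [-0.2   0.85  0.62  1.94 -0.84  0.63 -0.55]
n 8443 plane z= [0.0007 0.0014 0.1597] range [[-0.018  -0.0218  0.1584]
 [ 0.032   0.0211  0.1611]]
world [[ 0.5191 -0.1499  0.0641]
```

View pics/w7.png

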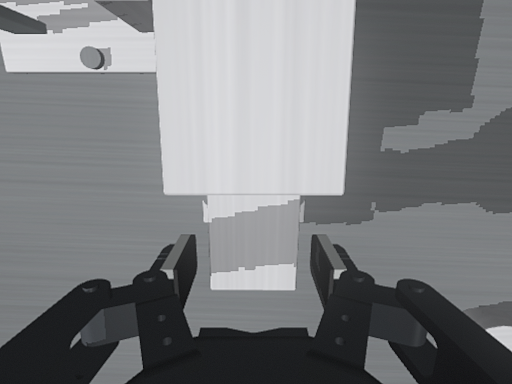

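The packer lies flat (plane tilt under 0.1°), and its near edge at x ≈ 0.519 puts its centre at about 0.574. I'll back away and then go up.

{"api": "arm_command", "payload": {"commands": [{"hand": 0.75, "x": -0.01, "y": 0, "z": 0, "spin": 0}, {"hand": 0.75, "x": -0.02, "y": -0.001, "z": 0.01, "spin": 0}, {"hand": 0.75, "x": -0.01, "y": 0, "z": 0.03, "spin": 0}, {"hand": 0.75, "x": -0.02, "y": 0, "z": 0.04, "spin": 0}, {"hand": 0.75, "x": -0.02, "y": 0, "z": 0.04, "spin": 0}, {"hand": 0.75, "x": 0, "y": -0.04, "z": 0.02, "spin": 0}, {"hand": 0.75, "x": 0, "y": -0.045, "z": 0, "spin": 0}, {"hand": 0.75, "x": 0, "y": -0.045, "z": 0, "spin": 0}, {"hand": 0.75, "x": 0, "y": -0.04, "z": 0, "spin": 0}, {"hand": 0.75, "x": 0, "y": 0, "z": 0, "spin": 0}]}}

```text
time_s: 15.5
eef_pos: [0.4547, -0.306, 0.366]
ee_rot: [[1.0, 0.032, 0.001], [0.032, -0.999, -0.006], [0.001, 0.006, -1.0]]
ft_force: [-0.3, 0.4, -0.4]
finger_gap: 0.0639
```

```bash
python3 chk.py p8; python3 - <<'E'
from h import *
C=cam('top');W=cloud(C)
for v in range(166,200):
    r=W[v,236:266]; m=(r[:,2]>.058)&(r[:,2]<.073)
    if m.any(): print(v,m.sum(),r[m].mean(0).round(4),r[m][:,1].min().round(4),r[m][:,1].max().round(4))
E
```

```text
t 15.5 pos [ 0.4547 -0.306   0.366 ] yang -88.19 F [-0.3  0.4 -0.4] gap 0.0639 q [ 0.04  0.66  0.8   1.86 -0.6   0.88 -0.4 ]
150 16 [ 0.6402 -0.1256  0.1144]
152 16 [ 0.634  -0.1255  0.1141]
154 16 [ 0.6276 -0.1254  0.1155]
156 16 [ 0.6213 -0.1254  0.1155]
158 16 [ 0.615  -0.1253  0.1163]
160 16 [ 0.6092 -0.1252  0.115 ]
162 17 [ 0.6021 -0.1267  0.1185]
164 17 [ 0.5961 -0.1267  0.1181]
166 17 [ 0.59   -0.1266  0.117 ]
168 16 [ 0.5888 -0.1279  0.0878]
170 15 [ 0.5835 -0.126   0.0824]
172 14 [ 0.58   -0.1273  0.0639]
174 14 [ 0.5735 -0.1272  0.0647]
170 3 [ 0.5861 -0.1448  0.0648] -0.148 -0.1416
171 14 [ 0.5831 -0.1273  0.0649] -0.1479 -0.1068
172 13 [ 0.5798 -0.1279  0.0656] -0.1479 -0.1067
173 14 [ 0.5766 -0.1272  0.0659] -0.1478 -0.1067
174 14 [ 0.5734 -0.1272  0.0655] -0.1478 -0.1066
175 14 [ 0.57   -0.1272  0.0668] -0.1477 -0.1067
176 14 [ 0.5668 -0.1272  0.0667] -0.1477 -0.1066
177 14 [ 0.5638 -0.1271  0.0656] -0.1477 -0.1068
178 14 [ 0.5606 -0.1271  0.0655] -0.1476 -0.1065
179 14 [ 0.5575 -0.127   0.0652] -0.1476 -0.1066
180 14 [ 0.5542 -0.127   0.0659] -0.1475 -0.1064
181 14 [ 0.5512 -0.127   0.0645] -0.1475 -0.1065
182 14 [ 0.5478 -0.1269  0.066 ] -0.1474 -0.1065
183 13 [ 0.5449 -0.1253  0.0646] -0.1442 -0.1064
184 14 [ 0.5415 -0.1269  0.066 ] -0.1474 -0.1065
185 13 [ 0.5385 -0.1284  0.0641] -0.1473 -0.1095
186 14 [ 0.5352 -0.1299  0.0648] -0.1504 -0.1095
187 14 [ 0.5319 -0.1299  0.0662] -0.1504 -0.1095
188 14 [ 0.5288 -0.1299  0.0655] -0.1503 -0.1093
189 14 [ 0.5257 -0.1299  0.0651] -0.1503 -0.1095
190 14 [ 0.5226 -0.1298  0.0644] -0.1503 -0.1094
191 9 [ 0.5198 -0.1226  0.0615] -0.1376 -0.1092
```

View pics/p8.png

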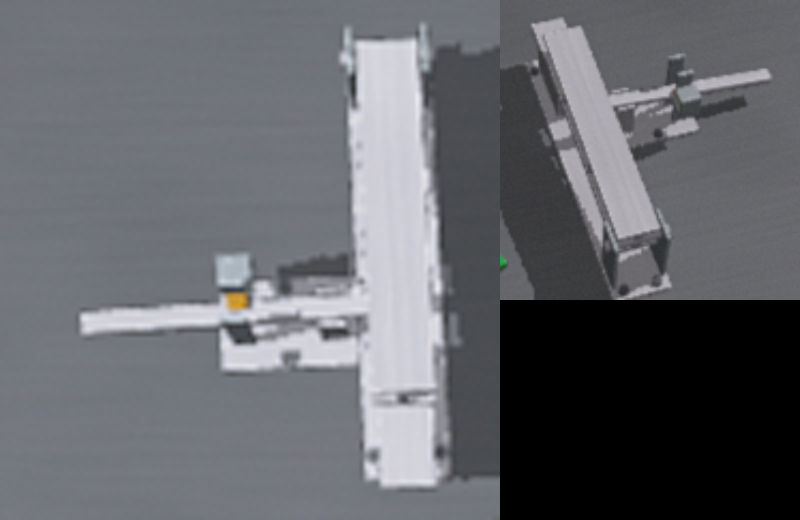

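The top view shows the packer flat on the block at crop (405,430), straight with the beam, top at 65 mm. The bolt is still over the bar at (236,298), and the beam top is 118 mm up. The arm is clear, so I'll hand in.

```bash
python3 -c "
from rig import ctrl
print(ctrl.close_job())"; 
```

```text
the job is handed in; nothing more can be done
None
```

The beam end is levered up, the thin packer is under it, and the job is handed in; the hand-in reports no verdict. The clock read 15.5 s just before I handed it in.

- **Lever:** I gripped the bar by its raised handle and pressed it down until the bolt snapped over it. It held after release. The beam top stands at 118 mm against 94 mm at rest, so the end is 24 mm above the seat block.
- **Packer:** I gripped the thin packer on its near half and slid it in without touching the beam. It lies flat, with its top at about 65 mm (53 + 12). Its centre is about (0.574, −0.127), within about 1 mm of the measured seat point, and it is in line with the beam to within about 0.02 rad.
- **At hand-in:** The arm was clear of everything, with about zero force on the wrist.
- **What went otherwise:** My first two move calls were refused because some keys were missing from the rows, and nothing moved. The bar turned a few degrees sideways while it was pressed and caught, but the catch still holds it. No check failed or disagreed.

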